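# Seat a clock plate under the retaining block, clamp it and lay a square to its edge

### The job

Get the brass clock plate ready for scribing: slide it along the fixture's deck, flat and never picked up, until its edge is fully home under the overhanging lip of the retaining block. Then slide the side clamp in by its knob until it has pushed the plate right up against the side rail and its toe hooks over the plate, the plate still being home under the lip. Finally stand the engineer's square on the deck with its stock flush against the plate's free edge opposite the lip, about midway along that edge, and its blade out over the plate; leave the movement, magnifier and pocket watch alone.

Things in the scene. Friction and masses are not known exactly. Their poses are not given: they have to be found in the camera images.
- riser: Pale wooden work board on four legs standing on the desk, 356 mm (x) by 368 mm (y); all the work is on its flat top, 118 mm above the desk. Does not move. Origin: below its centre, on the desk.
- fixture: Aluminium marking-out fixture fixed on the board, turned by up to 0.25 rad about its usual heading. Origin: on its underside, straight below the centre of the plate when the plate is home. Its +x points to the retaining block (about to the robot's left), its +y to the side clamp (about towards the robot). Flat deck 12 mm above the board, x = -86 to +64 mm, y = -60 to +112 mm.
- lip_nose (a point): Dark steel retaining block at the +x end of the fixture; this point is the middle of the lower front edge of its overhanging lip, at fixture x = 28, y = 0, z = 20 mm, axes as the fixture's. The lip is 76 mm long in y, its underside 8 mm and its top 18 mm above the deck; the pocket under it is 12 mm deep, to a wall at fixture x = 40 mm.
- rail_face (a point): Dark steel side rail along the deck's -y edge, 10 mm high and 56 mm long in x; this point is the middle of the top edge of the face (towards +y) that the plate goes against, at fixture x = -2, y = -45, z = 22 mm.
- side_clamp (a joint): Travel (m) of the sliding side clamp: 0 fully out, growing towards the plate (fixture -y), end stop 0.036. Its heel face is at fixture y = 75 mm minus the travel; it meets the plate's edge, then pushes the plate along until the plate is home at about 0.030. A stiff slide, about 3.5 N, that stays where it is left.
- clamp_knob (a point): Centre of the top of the clamp's black upright knob, 20 mm diameter, from 20 to 40 mm above the deck, at x = 0 of the fixture and 18 mm outward (+y) of the heel face; push or pull it to move the clamp. It stands on a steel carriage 38 mm wide in x, 34 mm long in y, 16 mm high, between two 9 mm high guides.
- clamp_heel (a point): Middle of the clamp's heel face, which presses on the plate's +y edge, 3 mm above the deck; axes as the fixture's. The clamp's toe, 30 mm wide, overhangs it by 9 mm at 8 to 16 mm above the deck.
- clock_plate: Brass clock plate with drilled holes, 80 mm (x) by 90 mm (y) by 6 mm thick, about 0.35 kg, lying loose on the deck in front of the lip, turned a little. Origin: centre of its underside. Its +x edge goes under the lip, its -y edge to the side rail. Home is x = 0, y = 0 of the fixture, axes parallel.
- square: Steel engineer's square, about 0.24 kg, on the board right of the fixture. Dark stock 16 mm (x) by 70 mm (y) by 22 mm high; origin: centre of its underside. Bright blade reaches 56 mm out of the stock's +x face at its -y end (y = -35 to -17 mm), underside 6.5 mm up, 3 mm thick, so it just clears the plate. The stock's +x face goes against the plate's free (-x) edge.
- blade_tip (a point): Middle of the free end of the square's blade, 64 mm in +x and 26 mm in -y from the square's origin, 8 mm up.
- movement: Bystander: round watch movement holder, 53 mm across, 27 mm high; origin under its centre.
- magnifier: Bystander: horn-rimmed hand magnifier lying flat, 56 by 116 by 12 mm; origin under its middle.
- pocket_watch: Bystander: pocket watch on its back, 64 by 46 by 12 mm; origin near the middle of its case.

How it is judged:
On the way, in this order (a step that is already met when the one before it is completed fails the run):
1. the plate's edge is home under the lip, within 2.5 mm of the wall and square to it within 0.03 rad (x of clock_plate in the frame of fixture above -0.0025 m and angle between the x axis of clock_plate and the x axis of fixture, either way round below 0.03 rad), for 0.2 s.
2. the clamp's heel is within 2 mm of the plate's edge and the plate within 2 mm of the side rail, still home under the lip (y of clamp_heel in the frame of clock_plate below 0.047 m and y of clock_plate in the frame of fixture below 0.002 m and x of clock_plate in the frame of fixture above -0.0025 m), for 0.2 s.
At the end, for the whole second after the job is handed in: Plate within 2.5 mm of the wall under the lip, 2 mm of the side rail, 0.03 rad of square; clamp heel within 2 mm of it. Square standing on the deck, stock within 2 mm and 0.025 rad of the plate's free edge and 15 mm of its middle, blade over the plate. All at rest (all of step 2 and angle between the x axis of clock_plate and the x axis of fixture, either way round below 0.03 rad and x of square in the frame of clock_plate above -0.05 m and angle between the y axis of square and the y axis of clock_plate, either way round below 0.025 rad and y of square in the frame of clock_plate between -0.015 and 0.015 m and z of square in the frame of fixture below 0.0145 m and angle between square's own z axis and vertical below 0.05 rad and x of blade_tip in the frame of clock_plate above 0 m and linear speed of each of square, clock_plate below 0.01 m/s); the robot touches nothing.
It fails at once if the plate is lifted off the deck or tipped (z of clock_plate in the frame of fixture above 0.018 m or angle between clock_plate's own z axis and vertical above 0.1 rad).
It fails at once if a bystander is moved more than 15 mm (distance of any of movement, magnifier, pocket_watch from where it was at the start of the episode above 0.015 m).
It also fails if it takes over 54 s, if anything falls off the work surface, if the arm or the gripper's body presses on something with over 40 N, if the wrist force passes 120 N, or if a joint passes its speed limit or range.

### The arm

A 7-joint arm with a two-finger parallel gripper is mounted at the origin on a cart in front of the work surface, level with it; the furniture and walls round the work are solid. World frame = base frame: x ahead of the robot, y to its left, z up, the work surface at z = 0. Lengths are in m, angles in rad, forces in N, time in s.
With the tool pointing down it reaches from about 0.35 to 0.9 m from the base axis. Payload 8.1 kg.
Tool frame: the origin (TCP) lies at the very end of the fingers, on their centre line; the grasp point (between the pads) lies 19 mm behind it (grasp_offset is the distance from the TCP to the grasp point, in m); z points along the fingers, y is the line along which they close (so a half turn about z gives the same grasp; the last joint's range is limited). The gripper opens to 92 mm and grips with 3 to 60 N. Pads are 19 mm wide; open, the fingers measure 130 mm over their backs; the gripper's body (75 mm by 190 mm) begins 47 mm behind the grasp point.
Start: joints at [1.034, 0.434, 0.025, 1.573, -0.012, 1.134, -0.075], TCP at [0.263, -0.567, 0.192] pointing down, gripper open.
Joint ranges: [-2.62, 2.62], [-0.44, 2.09], [-1.27, 1.32], [0.08, 2.57], [-1.32, 4.46], [0.12, 2], [-2.74, 2.74]. Speed limits (rad/s): [2.22, 2.22, 3.01, 3.01, 3.14, 3.14, 3.14].

### API

Orientations are given as a rotation vector (axis times angle).
In Python, from cell import observe, get_image, camera_params, sign_off, silhouettes, grasp_offset gives the robot as it stands. The module is installed in compiled form; this text tells all that it offers.
- The arm moves only by the tool jog_arm, never from a script. Its argument "motion" is a list that holds one entry, the list of rows, each a list of 7 numbers: the shift along the tool's x, y, z in m, then the turn, a rotation vector about the tool's x, y, z in rad, then the closure, from -1 (fully open) to 1 (shut), so that 0 is half open. In form: [[[dx, dy, dz, wx, wy, wz, hand], ...]]. A call has 1 to 10 rows; each row is the pose to reach, as a shift and turn from the pose commanded when the call began, along the tool's axes at that moment; what a row does not reach only later rows make up. A row lasts 1/12 s, in which the tool goes at most 41.7 mm and 7.16 degrees, less where a joint would pass 70% of its speed; a pose out of reach is approached as far as the arm can. A call with a gripper value outside its range is refused whole. The fingers move at their own pace and stop on an object; "force" is the grip in N (left out, the last holds). Time passes only in rows, so rows that repeat a pose let the fingers close. It gives the time, the measured TCP pose, the force, the opening and the grip force at its end, in the units of the state.
- observe(): the state, without advancing time (a new reading comes with each control period).
- get_image(name): name is "scene" or "top" or "wrist"; returns the picture (480x640x3 uint8, red, green, blue); there is no depth.
- camera_params(name): a dict with "vertical_fov" (degrees; the focal length in pixels is half the picture's height over the tangent of half this angle, whatever the lens; pixels are square), "cx", "cy" (the principal point, pixels), "T" (4x4, takes a point from camera to world coordinates). Camera axes: x right, y down, z forward; pixel columns grow to the right and rows downward; lengths in m; the calibration is good to about 2 mm. A picture is of the moment at which its call begins: read the wrist's pose just before it. camera_params takes no time and is no camera call; for the wrist camera it gives the pose at the moment of the call.
- sign_off(): hands the job in; it is judged then, once.
Trained networks look in the newest picture that a camera, given by its name, has taken for a name from the list of things; names that differ only in an ending like _2 or _b are one class to them, and where a whole thing is asked for, a point or a joint stands for the part that bears it (a point fixed in the world has none). Each returns a list of dicts, best first, with "p" (0 to 1); they miss things now and then, are a little off and sometimes report something else, mostly with a low value. They report only what shows in the picture. A call takes as long as a camera call.
- silhouettes(query, camera): "mask" (480x640 bool, what is visible of it) and "pixel" ([column, row] in pixels, amid what is visible of it).
The state is a dict: "clock": time; "joints": joint angles; "dq": joint speeds; "joint_efforts": joint torques, N m; "position": TCP position; "ee_rot": TCP orientation; "force": force on the tool from outside, world axes, zero at the start; "ft_torque": the same for the moment, N m; "width": opening from 0.0 (shut) to 1.0 (fully open); "gripper_force": force on a finger pad.
Only numpy, scipy, OpenCV 4.12 (cv2) and the standard library are available. Lean on these libraries where they do the work, as an engineer would, in place of code of your own. Each camera call takes 0.05 s, during which the arm holds its last target. There are 200 camera calls.

## Working session

There is one attempt and no reset: what is moved stays moved. The work goes in short steps, Python scripts to look and compute and a tool call to move; the robot and the scene stay as the last step left them, time stands still between calls to the robot, and variables do not carry over. Pictures are saved under pics/ and viewed, at most 10 in all, crops included, and the job is handed in when it is done.

Besides the shell and the picture viewer there is one more tool, called after "Request:" by a JSON object that holds its "op" and its "data", one argument or row to a line. jog_arm: Moves the arm, as the interface text tells. Its arguments: {"type":"object","properties":{"motion":{"type":"array"},"force":{"type":"number"}},"required":["motion"]}

```bash
mkdir -p pics; ls; cat > h.py <<'E'
import numpy as np, cv2
from cell import *
from scipy.spatial.transform import Rotation as R
def cam(n):
    p=camera_params(n); f=240/np.tan(np.radians(p["vertical_fov"]/2)); return f,p["cx"],p["cy"],np.array(p["T"])
def ray(n,px,z):
    f,cx,cy,T=cam(n); px=np.atleast_2d(px).astype(float)
    d=np.c_[(px[:,0]-cx)/f,(px[:,1]-cy)/f,np.ones(len(px))]@T[:3,:3].T
    o=T[:3,3]; s=(z-o[2])/d[:,2]; return o+d*s[:,None]
def proj(n,P):
    f,cx,cy,T=cam(n); q=(np.atleast_2d(P)-T[:3,3])@T[:3,:3]; return np.c_[q[:,0]/q[:,2]*f+cx,q[:,1]/q[:,2]*f+cy]
def save(n,name):
    im=get_image(n); cv2.imwrite(f"pics/{name}.png",im[:,:,::-1]); return im
E
python3 - <<'E'
from h import *
o=observe(); print({k:np.round(v,3).tolist() for k,v in o.items()}, grasp_offset)
print(R.from_rotvec(o["ee_rot"]).as_matrix().round(3))
a=save("top","top0"); 
for q in ["fixture","clock_plate","square","clamp_knob","movement","magnifier","pocket_watch","riser"]:
    for r in silhouettes(q,"top")[:1]:
        m=r["mask"].astype(np.uint8); c=max(cv2.findContours(m,0,2)[0],key=cv2.contourArea)
        print(q,round(r["p"],2),np.round(r["pixel"]),m.sum(),np.round(cv2.boxPoints(cv2.minAreaRect(c))).tolist())
print(cam("top"))
b=save("scene","sc0")
E
```

```text
pics
{'clock': 0.0, 'joints': [1.034, 0.435, 0.025, 1.574, -0.012, 1.134, -0.075], 'dq': [-0.0, 0.002, 0.0, -0.001, 0.0, -0.003, -0.0], 'joint_efforts': [0.0, -66.784, 0.984, -31.445, -0.061, 0.043, 0.0], 'position': [0.262, -0.567, 0.191], 'ee_rot': [-3.067, -0.676, 0.001], 'force': [0.093, 0.386, 0.157], 'ft_torque': [-0.026, -0.0, -0.002], 'gripper_force': 0.0, 'width': 1.001} 0.0188
[[ 0.907  0.42  -0.001]
 [ 0.42  -0.907  0.001]
 [-0.    -0.002 -1.   ]]
fixture 0.87 [272. 260.] 4939 [[233.0, 214.0], [310.0, 199.0], [327.0, 287.0], [250.0, 302.0]]
clock_plate 0.97 [288. 244.] 1863 [[263.0, 224.0], [303.0, 214.0], [315.0, 259.0], [274.0, 269.0]]
square 0.65 [271. 258.] 4951 [[232.0, 215.0], [310.0, 200.0], [327.0, 287.0], [249.0, 302.0]]
clamp_knob 0.66 [284. 283.] 462 [[267.0, 272.0], [288.0, 269.0], [292.0, 292.0], [271.0, 295.0]]
movement 0.97 [238. 317.] 620 [[225.0, 304.0], [252.0, 304.0], [252.0, 331.0], [225.0, 331.0]]
magnifier 0.85 [329. 315.] 786 [[310.0, 321.0], [319.0, 294.0], [374.0, 312.0], [365.0, 339.0]]
pocket_watch 0.56 [366. 186.] 435 [[353.0, 192.0], [361.0, 171.0], [382.0, 178.0], [375.0, 200.0]]
riser 0.65 [331. 234.] 22101 [[216.0, 151.0], [404.0, 148.0], [406.0, 329.0], [218.0, 332.0]]
(np.float64(440.70896395861405), 319.87151013416917, 250.17360711482553, array([[-0.02389054, -0.99785547,  0.06094024,  0.43790967],
       [-0.99970827,  0.02406254,  0.00208993,  0.11590318],
       [-0.00355183, -0.06087253, -0.99813923,  0.98178386],
       [ 0.        ,  0.        ,  0.        ,  1.        ]]))
```

View pics/top0.png

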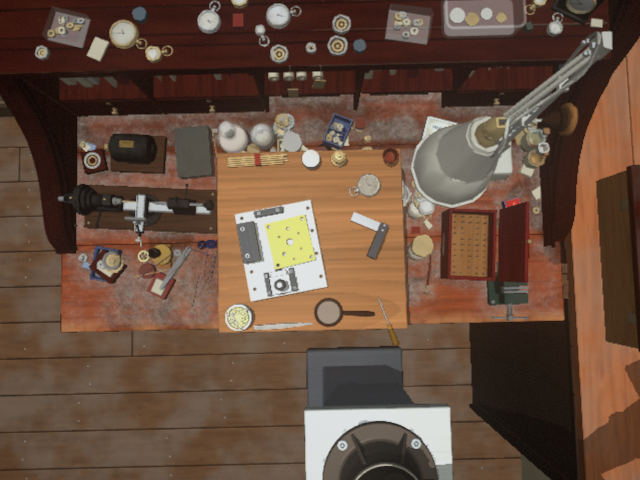

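View pics/sc0.png

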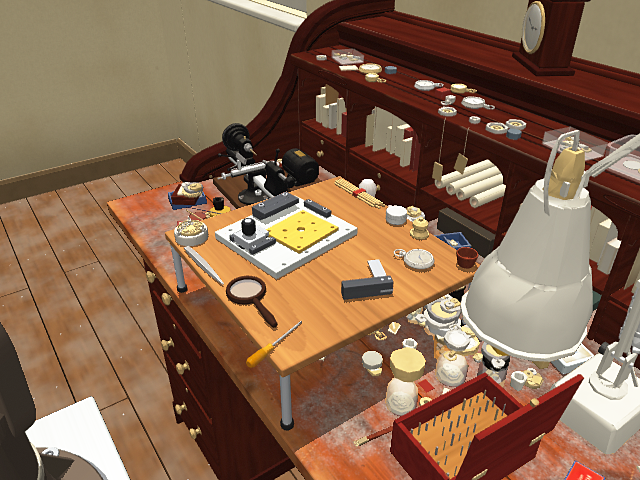

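The top view shows the fixture at about px (280,250), with the lip block on the left and the clamp knob at (281,284). The plate is at (290,242). The square's stock runs (385,225)–(372,257), with the blade pointing up-left to (352,216). The network's "square" result is wrong, because it marked the fixture.

```bash
python3 - <<'E'
from h import *
q=[[233,214],[310,199],[327,287],[250,302]]
F=np.array([[64,-60],[-86,-60],[-86,112],[64,112]])/1e3
W=ray("top",q,.13)[:,:2]; print(W.round(3))
def fit(F,W):
    a=F-F.mean(0);b=W-W.mean(0);th=np.arctan2((a[:,0]*b[:,1]-a[:,1]*b[:,0]).sum(),(a*b).sum())
    c,s=np.cos(th),np.sin(th);Rm=np.array([[c,-s],[s,c]]);return th,W.mean(0)-Rm@F.mean(0)
print(fit(F,W))
P=ray("top",[[303,214],[263,224],[274,269],[315,259]],.136)[:,:2];print("plate",P.mean(0),P.round(3))
print("sq",ray("top",[[385,225],[372,257],[352,215]],.14).round(3))
for n,px in [("mov",[238,317]),("mag",[329,312]),("pw",[368,186])]: print(n,ray("top",px,.125).round(3))
o=observe();T=cam("wrist")[3];Rt=R.from_rotvec(o["ee_rot"]).as_matrix()
print("cam in tool",(Rt.T@(T[:3,3]-o["position"])).round(3));print((Rt.T@T[:3,:3]).round(3),cam("wrist")[:3])
E
```

```text
[[0.565 0.285]
 [0.59  0.135]
 [0.419 0.106]
 [0.393 0.254]]
(np.float64(1.741381313146935), array([0.5154357 , 0.21019825]))
plate [0.50786305 0.17719392] [[0.56  0.149]
 [0.543 0.226]
 [0.455 0.207]
 [0.473 0.127]]
sq [[ 0.535 -0.008  0.14 ]
 [ 0.474  0.018  0.14 ]
 [ 0.556  0.054  0.14 ]]
mov [[0.365 0.279 0.125]]
mag [[0.37  0.103 0.125]]
pw [[0.614 0.02  0.125]]
cam in tool [ 0.083  0.    -0.192]
[[ 0.001 -0.952 -0.306]
 [ 1.     0.     0.002]
 [-0.002 -0.306  0.952]] (np.float64(358.6715758020037), 315.14940816387957, 242.61089954981483)
```

Request:
{"op": "jog_arm", "data": {
  "motion": [
    [[0.0,0.0,-0.04,0,0,-0.1,-0.3],[0.345,-0.465,-0.11,0,0,-1.3,-0.3],[0.345,-0.465,-0.11,0,0,-1.3,-0.3],[0.345,-0.465,-0.11,0,0,-1.3,-0.3],[0.345,-0.465,-0.11,0,0,-1.3,-0.3],[0.345,-0.465,-0.11,0,0,-1.3,-0.3],[0.345,-0.465,-0.11,0,0,-1.3,-0.3],[0.345,-0.465,-0.11,0,0,-1.3,-0.3],[0.345,-0.465,-0.11,0,0,-1.3,-0.3],[0.345,-0.465,-0.11,0,0,-1.3,-0.3]]
  ]
}}

```text
clock: 1.33
position: [0.3382, -0.2007, 0.2776]
ee_rot: [2.114, 2.322, -0.001]
force: [1.6, -0.6, 0.3]
width: 0.649
gripper_force: 0.0
```

```bash
cat >> h.py <<'E'
def go(x,y,z,ang):
    "tool-frame shift + wz to world point, tool down with tool x at ang"
    o=observe(); Rt=R.from_rotvec(o["ee_rot"]); c,s=np.cos(ang),np.sin(ang)
    G=np.array([[c,s,0],[s,-c,0],[0,0,-1]])
    d=Rt.inv().apply(np.array([x,y,z])-o["position"]); w=(Rt.inv()*R.from_matrix(G)).as_rotvec()
    print("t",round(o["clock"],2),"pos",np.round(o["position"],4),"F",np.round(o["force"],1),"w",round(o["width"],3)); print("shift",np.round(d,4),"rot",np.round(w,4))
E
python3 - <<'E'
from h import *
go(.518,.119,.25,1.741)
E
```

```text
t 1.33 pos [ 0.3382 -0.2007  0.2776] F [ 1.6 -0.6  0.3] w 0.649
shift [0.3015 0.2089 0.0274] rot [ 0.0004  0.001  -0.0763]
```

Request:
{"op": "jog_arm", "data": {
  "motion": [
    [[0.3,0.21,0.027,0,0,-0.076,-0.3],[0.3,0.21,0.027,0,0,-0.076,-0.3],[0.3,0.21,0.027,0,0,-0.076,-0.3],[0.3,0.21,0.027,0,0,-0.076,-0.3],[0.3,0.21,0.027,0,0,-0.076,-0.3],[0.3,0.21,0.027,0,0,-0.076,-0.3],[0.3,0.21,0.027,0,0,-0.076,-0.3],[0.3,0.21,0.027,0,0,-0.076,-0.3],[0.3,0.21,0.027,0,0,-0.076,-0.3],[0.3,0.21,0.027,0,0,-0.076,-0.3]]
  ]
}}

```text
clock: 2.17
position: [0.5225, 0.1219, 0.2496]
ee_rot: [-2.022, -2.401, -0.006]
force: [-1.5, 0.3, 0.6]
width: 0.652
gripper_force: 0.0
```

```bash
python3 - <<'E'
from h import *
go(.518,.119,.25,1.741)
T=cam("wrist")[3]
save("wrist","w1")
for q,z in [("fixture",.13),("clock_plate",.136),("square",.14),("clamp_knob",.146),("lip_nose",.148),("rail_face",.14)]:
    for r in silhouettes(q,"wrist")[:2]:
        m=r["mask"].astype(np.uint8); c=max(cv2.findContours(m,0,2)[0],key=cv2.contourArea)
        bx=cv2.boxPoints(cv2.minAreaRect(c)); print(q,round(r["p"],2),np.round(r["pixel"]),m.sum(),np.round(bx).tolist(),ray("wrist",bx,z)[:,:2].round(4).tolist())
E
```

```text
t 2.17 pos [0.5225 0.1219 0.2496] F [-1.5  0.3  0.6] w 0.652
shift [-0.0021 -0.0049 -0.0004] rot [ 0.0009 -0.0045  0.0007]
fixture 0.93 [283. 105.] 29233 [[182.0, 35.0], [403.0, 35.0], [403.0, 226.0], [182.0, 226.0]] [[0.3949, 0.2474], [0.5628, 0.2758], [0.5996, 0.1275], [0.4032, 0.0943]]
clock_plate 0.9 [307. 157.] 10145 [[250.0, 116.0], [362.0, 112.0], [366.0, 210.0], [254.0, 215.0]] [[0.454, 0.1958], [0.5424, 0.2139], [0.5623, 0.1354], [0.4663, 0.1153]]
square 0.6 [301. 328.] 2017 [[249.0, 309.0], [343.0, 292.0], [351.0, 335.0], [258.0, 353.0]] [[0.4729, 0.0238], [0.5567, 0.0563], [0.5732, 0.0121], [0.486, -0.0225]]
clamp_knob 0.61 [218. 124.] 2772 [[188.0, 99.0], [246.0, 99.0], [246.0, 150.0], [188.0, 150.0]] [[0.4078, 0.1993], [0.4518, 0.2065], [0.4558, 0.1686], [0.4099, 0.1611]]
lip_nose 0.8 [282. 104.] 29056 [[182.0, 225.0], [182.0, 35.0], [403.0, 35.0], [403.0, 225.0]] [[0.4089, 0.0983], [0.4019, 0.242], [0.5605, 0.268], [0.5943, 0.1286]]
rail_face 0.65 [277. 104.] 28804 [[182.0, 225.0], [182.0, 36.0], [402.0, 36.0], [402.0, 225.0]] [[0.4063, 0.0957], [0.3992, 0.2426], [0.5614, 0.2693], [0.5959, 0.1267]]
```

View pics/w1.png

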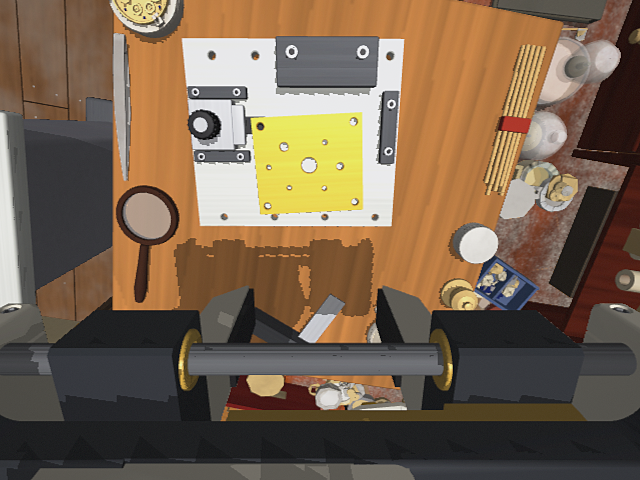

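The wrist view shows the deck corners at about (182,39), (404,38), (392,226) and (200,226). The plate corners are near (250,119), (361,112), (363,210) and (261,214), and the knob is at (205,125). The square is behind the fingers.

```bash
cat >> h.py <<'E'
def fit(F,W):
    a=F-F.mean(0);b=W-W.mean(0);th=np.arctan2((a[:,0]*b[:,1]-a[:,1]*b[:,0]).sum(),(a*b).sum())
    c,s=np.cos(th),np.sin(th);Rm=np.array([[c,-s],[s,c]]);t=W.mean(0)-Rm@F.mean(0);return th,t,(W-t)@Rm-F
DECK=np.array([[64,112],[64,-60],[-86,-60],[-86,112]])/1e3
PLATE=np.array([[40,45],[40,-45],[-40,-45],[-40,45]])/1e3
def quad(m):
    "image-order TL,TR,BR,BL corners by line fits to the hull's four sides"
    c=max(cv2.findContours(m.astype(np.uint8),0,1)[0],key=cv2.contourArea); h=cv2.convexHull(c)
    for e in np.linspace(2,20,60):
        a=cv2.approxPolyDP(h,e,True)[:,0]
        if len(a)==4: break
    a=a[:4].astype(float); P=c[:,0].astype(float); L=[]
    for i in range(4):
        p,q=a[i],a[(i+1)%4]; u=(q-p)/np.linalg.norm(q-p); n=np.array([-u[1],u[0]]); s=(P-p)@u; d=(P-p)@n
        k=(s>.1*np.linalg.norm(q-p))&(s<.9*np.linalg.norm(q-p))&(abs(d)<4)
        v=cv2.fitLine(P[k].astype(np.float32),cv2.DIST_HUBER,0,.01,.01).ravel(); L.append(np.cross([*v[2:],1],[*(v[2:]+v[:2]*50),1]))
    K=[np.cross(L[i-1],L[i]) for i in range(4)]; K=np.array([k[:2]/k[2] for k in K]); o=np.argsort(np.arctan2(*(K-K.mean(0)).T[::-1]))
    return K[o]
E
python3 - <<'E'
from h import *
get_image("wrist")
go(.518,.119,.25,1.741)
for q,z,M in [("fixture",.13,DECK),("clock_plate",.136,PLATE)]:
    k=quad(silhouettes(q,"wrist")[0]["mask"]); print(k.round(1).tolist()); r=fit(M,ray("wrist",k,z)[:,:2]); print(q,r[0],r[1],(r[2]*1e3).round(1).tolist())
    k2=quad(silhouettes(q,"wrist")[0]["mask"])
k=np.array([[182,39],[404,38],[392,226],[200,226.]]);r=fit(DECK,ray("wrist",k,.13)[:,:2]);print(r[0],r[1],(r[2]*1e3).round(1).tolist())
k=np.array([[383,92],[380,163.]]);print("rail top edge",ray("wrist",k,.14))
k=np.array([[252,119],[361,112],[363,210],[261,214]]);r=fit(PLATE,ray("wrist",k,.136)[:,:2]);print(r[0],r[1],(r[2]*1e3).round(1).tolist())
print("lip edge",ray("wrist",[[277,87],[376,88]],.148), "knob",ray("wrist",[206,125],.17))
E
```

```text
t 2.57 pos [0.5211 0.1134 0.2505] F [0.7 0.3 0.4] w 0.653
shift [ 0.0061 -0.0022  0.0005] rot [ 0.0005  0.0008 -0.0083]
[[188.8, 86.7], [246.5, 91.0], [248.6, 138.0], [194.5, 138.0]]
fixture 1.7140964944800088 [0.45305941 0.20720085] [[-54.9, -62.5], [-57.2, 63.3], [56.5, 63.0], [55.6, -63.8]]
[[252.9, 106.1], [364.5, 99.2], [366.3, 197.5], [263.3, 204.0]]
clock_plate 1.7948708487634697 [0.50851892 0.17433948] [[-0.1, -0.4], [-0.4, 0.4], [0.3, 0.3], [0.2, -0.3]]
1.735333490915958 [0.51635026 0.19833714] [[-0.2, -0.2], [0.5, -0.0], [-0.3, -0.6], [-0.0, 0.8]]
rail top edge [[0.55587071 0.23019889 0.14      ]
 [0.56542651 0.17663534 0.14      ]]
1.7861605505440599 [0.50798445 0.1644891 ] [[-0.5, -0.9], [0.3, 1.0], [-0.4, 0.3], [0.7, -0.4]]
lip edge [[0.47458813 0.21962123 0.148     ]
 [0.54872426 0.23118092 0.148     ]] knob [[0.42973862 0.18442784 0.17      ]]
```

```bash
python3 - <<'E'
from h import *
get_image("wrist")
go(.518,.119,.25,1.741)
best={}
for q in ("fixture","lip_nose","rail_face"):
    for s in silhouettes(q,"wrist"):
        m=s["mask"]
        if m.sum()>20000:
            k=quad(m); r=fit(DECK,ray("wrist",k,.13)[:,:2]); print(q,s["p"],k.round().tolist(),r[0],r[1],(r[2]*1e3).round(1).tolist())
k=quad(silhouettes("clock_plate","wrist")[0]["mask"]); r=fit(PLATE,ray("wrist",k,.136)[:,:2]); print("plate",r[0],r[1],(r[2]*1e3).round(1).tolist())
go(.518,.119,.25,1.741)
E
```

```text
t 2.82 pos [0.5212 0.1143 0.2503] F [-0.2 -0.2 -0.5] w 0.651
shift [ 0.0052 -0.0024  0.0003] rot [ 0.0003  0.0003 -0.0069]
fixture 0.63 [[184.0, 28.0], [407.0, 21.0], [394.0, 216.0], [203.0, 216.0]] 1.743925294233418 [0.51652102 0.20826956] [[-1.5, -0.9], [1.7, 0.0], [-0.9, 0.9], [0.7, 0.0]]
lip_nose 0.61 [[183.0, 28.0], [407.0, 22.0], [394.0, 216.0], [202.0, 216.0]] 1.7443726106634896 [0.51639    0.20833962] [[-1.1, -0.6], [1.4, -0.2], [-0.7, 0.6], [0.4, 0.1]]
rail_face 0.76 [[183.0, 28.0], [407.0, 24.0], [394.0, 217.0], [203.0, 217.0]] 1.740023057442182 [0.51663725 0.20760175] [[-0.7, -0.1], [0.8, -0.1], [-0.7, 0.5], [0.6, -0.4]]
plate 1.7889791825174226 [0.50840321 0.17391519] [[-0.6, -0.5], [-0.2, 0.1], [0.6, 0.9], [0.3, -0.6]]
t 3.02 pos [0.5212 0.1146 0.2501] F [0.4 0.1 0.2] w 0.652
shift [ 0.0048 -0.0024  0.0001] rot [ 0.      0.     -0.0063]
```

```bash
python3 - <<'E'
from h import *
go(.5184,.1145,.133,1.738)
E
```

```text
t 3.02 pos [0.5212 0.1146 0.2501] F [0.4 0.1 0.2] w 0.652
shift [ 0.0003 -0.0027  0.1171] rot [ 0.      0.     -0.0033]
```

Request:
{"op": "jog_arm", "data": {
  "motion": [
    [[0,-0.003,0.04,0,0,-0.003,-0.3],[0,-0.003,0.075,0,0,-0.003,-0.3],[0,-0.003,0.098,0,0,-0.003,-0.3],[0,-0.003,0.108,0,0,-0.003,-0.3],[0,-0.003,0.112,0,0,-0.003,-0.3],[0,-0.003,0.115,0,0,-0.003,-0.3],[0,-0.003,0.117,0,0,-0.003,-0.3],[0,-0.003,0.117,0,0,-0.003,-0.3]]
  ]
}}

```text
clock: 3.68
position: [0.519, 0.1146, 0.1341]
ee_rot: [2.028, 2.398, 0.002]
force: [-0.4, -0.6, -0.1]
width: 0.649
gripper_force: 0.0
```

```bash
python3 - <<'E'
from h import *
go(.5184,.1145,.133,1.738)
save("wrist","w2")
E
```

```text
t 3.68 pos [0.519  0.1146 0.1341] F [-0.4 -0.6 -0.1] w 0.649
shift [ 0.     -0.0006  0.0011] rot [ 0.0018 -0.0001 -0.0003]
```

View pics/w2.png

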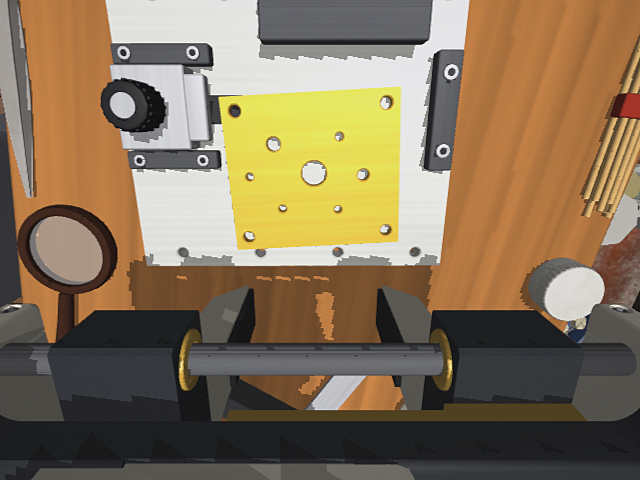

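Nothing is touching yet. The fingertips are at row ~290, short of the deck edge at row 266, and they are centred on the plate (columns 238–399). Next I push along tool +x.

Request:
{"op": "jog_arm", "data": {
  "motion": [
    [[0.004,0,0.001,0,0,0,-0.3],[0.009,0,0.001,0,0,0,-0.3],[0.014,0,0.001,0,0,0,-0.3],[0.018,0,0.001,0,0,0,-0.3],[0.022,0,0.001,0,0,0,-0.3],[0.026,0,0.001,0,0,0,-0.3],[0.03,0,0.001,0,0,0,-0.3],[0.033,0,0.001,0,0,0,-0.3],[0.035,0,0.001,0,0,0,-0.3],[0.035,0,0.001,0,0,0,-0.3]]
  ]
}}

```text
clock: 4.57
position: [0.5123, 0.1493, 0.1322]
ee_rot: [-2.028, -2.4, -0.0]
force: [-0.5, 1.0, -0.1]
width: 0.648
gripper_force: 0.0
```

```bash
cat >> h.py <<'E'
F0=np.array([.517,.2075]); TH=1.738
def infix(p):
    c,s=np.cos(TH),np.sin(TH); d=np.asarray(p)[...,:2]-F0; return d@np.array([[c,-s],[s,c]])
def world(x,y):
    c,s=np.cos(TH),np.sin(TH); return F0+np.array([c*x-s*y,s*x+c*y])
def plate():
    get_image("wrist"); s=silhouettes("clock_plate","wrist")[0]; k=quad(s["mask"]); r=fit(PLATE,ray("wrist",k,.136)[:,:2])
    print("plate p",round(s["p"],2),"th",round(r[0]-TH,4),"xy",infix(r[1]).round(4),(r[2]*1e3).round(1).tolist()); return r
E
python3 - <<'E'
from h import *
print(infix(observe()["position"]).round(4)); plate(); go(*world(-.05,.014),.133,TH)
E
```

```text
[-0.0566  0.0143]
plate p 0.68 th 0.1152 xy [-0.0307  0.0126] [[1.4, 0.6], [-4.6, -0.4], [4.4, 4.3], [-1.3, -4.4]]
t 4.67 pos [0.5124 0.1486 0.1321] F [-0.6 -0.8 -0.1] w 0.653
shift [ 0.0073  0.0003 -0.0009] rot [-0.0001  0.0002 -0.0003]
```

Request:
{"op": "jog_arm", "data": {
  "motion": [
    [[0.003,0,0,0,0,0,-0.3],[0.006,0,0,0,0,0,-0.3],[0.009,0,0,0,0,0,-0.3],[0.011,0,0,0,0,0,-0.3],[0.012,0,0,0,0,0,-0.3],[0.012,0,0,0,0,0,-0.3]]
  ]
}}

```text
clock: 5.17
position: [0.5103, 0.1609, 0.1321]
ee_rot: [-2.028, -2.399, -0.0]
force: [-0.1, 0.2, 0.5]
width: 0.651
gripper_force: 0.0
```

```bash
python3 - <<'E'
from h import *
print(infix(observe()["position"]).round(4)); plate(); save("wrist","w3"); print(observe()["force"])
E
```

```text
[-0.0448  0.0144]
plate p 0.93 th 0.0429 xy [-0.0322  0.0151] [[-0.0, 1.5], [0.7, -1.8], [-0.5, 11.7], [-0.2, -11.4]]
[ 0.09901693  0.27691054 -0.99654068]
```

View pics/w3.png

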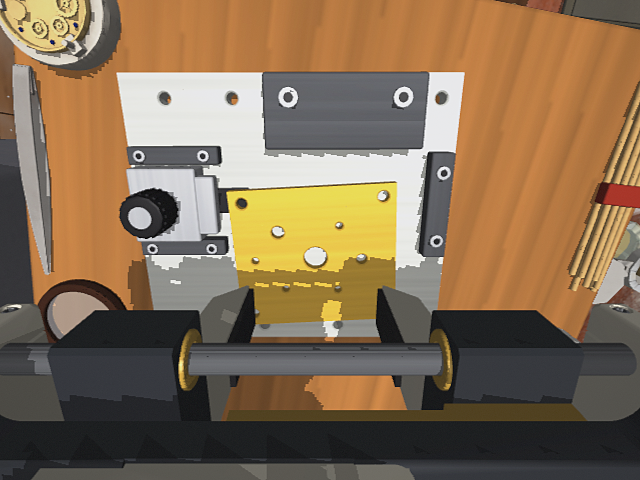

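The plate hasn't moved. Its free edge is at row ~323, already behind the fingertips at row ~290, so the fingers are hovering over it. I'll check the deck height with PnP.

```bash
python3 - <<'E'
from h import *
o=observe(); f,cx,cy,T=cam("wrist"); K=np.array([[f,0,cx],[0,f,cy],[0,0,1]])
def pnp(P,px,T=T,K=K):
    _,r,t=cv2.solvePnP(np.array(P,float),np.array(px,float),K,None); Rw=T[:3,:3]@cv2.Rodrigues(r)[0]; return T[:3,:3]@t.ravel()+T[:3,3],Rw[:,2].round(3)
# deck points top corners, lip top, rail screws: z relative deck
P=[[64,112,0],[64,-60,0],[26,-45,10],[-30,-45,10],[28,38,18],[28,-38,18]]
px=[[118,73],[465,73],[429,153],[421,255],[264,149],[423,149]]
print("w3 deck origin",pnp(np.array(P)/1e3,px))
r=Rt=R.from_rotvec(o["ee_rot"]).as_matrix()
for w in(.03,-.03,.04,-.04): print(proj("wrist",o["position"]+Rt@[0,w,0]).round(),proj("wrist",o["position"]+Rt@[0,w,-.03]).round())
f,cx,cy,T2=cam("top");K2=np.array([[f,0,cx],[0,f,cy],[0,0,1]])
b=np.array([[184,-178,0],[-184,-178,0],[-184,178,0],[184,178,0]])/1e3
print("top board",pnp(b,[[216,151],[404,148],[406,329],[218,332]],T2,K2))
print("deck edge world",ray("wrist",[[118,73],[465,73]],.13), world(.064,.112),world(.064,-.06))
E
```

```text
w3 deck origin (array([0.51631305, 0.20706479, 0.12738717]), array([-0.005, -0.022,  1.   ]))
[[367. 277.]] [[375. 301.]]
[[264. 277.]] [[256. 301.]]
[[384. 277.]] [[395. 301.]]
[[247. 277.]] [[236. 301.]]
top board (array([0.51102007, 0.13463986, 0.12012065]), array([-0.058, -0.002,  0.998]))
deck edge world [[0.39623966 0.25105582 0.13      ]
 [0.56535945 0.27969741 0.13      ]] [0.39591071 0.25196778] [0.565512 0.280593]
```

Request:
{"op": "jog_arm", "data": {
  "motion": [
    [[0,0,0.001,0,0,0,-0.3],[0,0,0.002,0,0,0,-0.3],[0,0,0.003,0,0,0,-0.3],[0,0,0.003,0,0,0,-0.3]]
  ]
}}

```text
clock: 5.65
position: [0.5103, 0.1604, 0.1289]
ee_rot: [-2.029, -2.399, 0.001]
force: [-0.6, 0.4, -0.5]
width: 0.651
gripper_force: 0.0
```

Request:
{"op": "jog_arm", "data": {
  "motion": [
    [[0,0,0.0015,0,0,0,-0.3],[0,0,0.003,0,0,0,-0.3],[0,0,0.0045,0,0,0,-0.3],[0,0,0.0055,0,0,0,-0.3],[0,0,0.0055,0,0,0,-0.3]]
  ]
}}

```text
clock: 6.07
position: [0.5102, 0.1604, 0.1233]
ee_rot: [-2.028, -2.399, 0.001]
force: [-1.0, -0.2, 0.7]
width: 0.653
gripper_force: 0.0
```

```bash
python3 - <<'E'
from h import *
plate(); save("scene","sc1"); im=cv2.imread("pics/sc1.png")[150:330,150:450]; cv2.imwrite("pics/sc1c.png",cv2.resize(im,None,fx=2.6,fy=2.6)); print(observe()["force"])
E
```

```text
plate p 0.8 th 0.0294 xy [-0.0317  0.016 ] [[-0.7, 0.8], [1.5, -2.9], [0.4, 12.5], [-1.2, -10.3]]
[-0.5172554  -0.18445663  0.08649505]
```

View pics/sc1c.png

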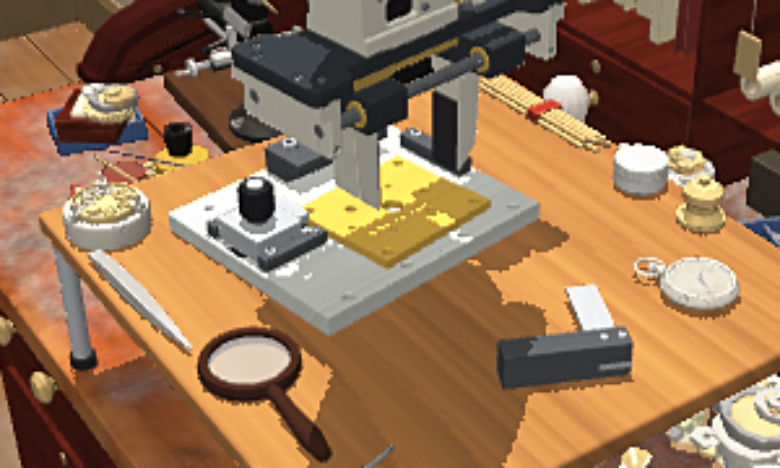

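The crop shows the fingers hovering above the plate, with the near fingertip at scene px ≈ (295,230). Both tips are clearly above the reported TCP, so I'll triangulate the tip.

```bash
python3 - <<'E'
from h import *
o=observe(); Rt=R.from_rotvec(o["ee_rot"]).as_matrix()
for h in (0,.01,.017,.025,.037):
  print(h,[ (x,y,proj("scene",o["position"]+Rt@[x,y,-h]).round(0).tolist()[0],proj("wrist",o["position"]+Rt@[x,y,-h]).round(0).tolist()[0]) for x in(.0095,-.0095) for y in(-.03,-.05)])
f,cx,cy,T=cam("scene");print(f,T[:3,3])
# sanity: scene calibration, knob top & deck corner
print(proj("scene",[*world(0,.093),.17]),proj("scene",[*world(-.086,.112),.13]))
E
```

```text
0 [(0.0095, -0.03, [287.0, 243.0], [263.0, 262.0]), (0.0095, -0.05, [277.0, 248.0], [228.0, 262.0]), (-0.0095, -0.03, [295.0, 248.0], [264.0, 292.0]), (-0.0095, -0.05, [286.0, 253.0], [231.0, 292.0])]
0.01 [(0.0095, -0.03, [287.0, 237.0], [261.0, 268.0]), (0.0095, -0.05, [277.0, 242.0], [224.0, 268.0]), (-0.0095, -0.03, [295.0, 242.0], [262.0, 299.0]), (-0.0095, -0.05, [285.0, 247.0], [227.0, 300.0])]
0.017 [(0.0095, -0.03, [287.0, 234.0], [259.0, 273.0]), (0.0095, -0.05, [277.0, 238.0], [221.0, 273.0]), (-0.0095, -0.03, [295.0, 238.0], [260.0, 305.0]), (-0.0095, -0.05, [285.0, 243.0], [224.0, 305.0])]
0.025 [(0.0095, -0.03, [287.0, 229.0], [256.0, 279.0]), (0.0095, -0.05, [277.0, 234.0], [217.0, 279.0]), (-0.0095, -0.03, [295.0, 234.0], [258.0, 313.0]), (-0.0095, -0.05, [285.0, 239.0], [220.0, 313.0])]
0.037 [(0.0095, -0.03, [286.0, 222.0], [252.0, 290.0]), (0.0095, -0.05, [276.0, 227.0], [210.0, 290.0]), (-0.0095, -0.03, [295.0, 227.0], [254.0, 325.0]), (-0.0095, -0.05, [285.0, 232.0], [214.0, 325.0])]
551.6498402980704 [ 0.11337286 -0.45034477  0.60234034]
[[245.99335885 220.0654763 ]] [[274.82989644 271.47950128]]
```

Both views agree: the fingertips end about 35 mm short of the reported TCP. I'll feel gently for the plate top to calibrate that.

Request:
{"op": "jog_arm", "data": {
  "motion": [
    [[0,0,0.005,0,0,0,-0.3],[0,0,0.01,0,0,0,-0.3],[0,0,0.013,0,0,0,-0.3],[0,0,0.014,0,0,0,-0.3],[0,0,0.015,0,0,0,-0.3],[0,0,0.016,0,0,0,-0.3],[0,0,0.016,0,0,0,-0.3]]
  ]
}}

```text
clock: 6.8
position: [0.5104, 0.1606, 0.1075]
ee_rot: [-2.028, -2.399, 0.0]
force: [-0.1, -0.1, 0.1]
width: 0.649
gripper_force: 0.0
```

Request:
{"op": "jog_arm", "data": {
  "motion": [
    [[0,0,0.001,0,0,0,-0.3],[0,0,0.002,0,0,0,-0.3],[0,0,0.003,0,0,0,-0.3],[0,0,0.004,0,0,0,-0.3],[0,0,0.005,0,0,0,-0.3],[0,0,0.005,0,0,0,-0.3]]
  ]
}}

```text
clock: 7.3
position: [0.5103, 0.1604, 0.1024]
ee_rot: [-2.029, -2.399, 0.0]
force: [0.1, 0.3, -0.2]
width: 0.653
gripper_force: 0.0
```

Request:
{"op": "jog_arm", "data": {
  "motion": [
    [[0,0,0.001,0,0,0,-0.3],[0,0,0.002,0,0,0,-0.3],[0,0,0.003,0,0,0,-0.3],[0,0,0.003,0,0,0,-0.3]]
  ]
}}

```text
clock: 7.63
position: [0.5106, 0.1606, 0.1016]
ee_rot: [2.028, 2.398, 0.0]
force: [-7.9, -4.5, 24.7]
width: 0.651
gripper_force: 12.1
```

Request:
{"op": "jog_arm", "data": {
  "motion": [
    [[0,0,-0.012,0,0,0,-0.3],[0,0,-0.02,0,0,0,-0.3],[-0.03,0,-0.02,0,0,0,-0.3],[-0.047,0,-0.02,0,0,0,-0.3],[-0.047,0,-0.012,0,0,0,-0.3],[-0.047,0,-0.006,0,0,0,-0.3],[-0.047,0,-0.003,0,0,0,-0.3],[-0.047,0,-0.001,0,0,0,-0.3],[-0.047,0,0.0005,0,0,0,-0.3],[-0.047,0,0.0005,0,0,0,-0.3]]
  ]
}}

```text
clock: 8.47
position: [0.5179, 0.115, 0.0989]
ee_rot: [-2.027, -2.4, 0.0]
force: [-0.1, -0.8, -0.7]
width: 0.65
gripper_force: 0.0
```

```bash
python3 - <<'E'
from h import *
o=observe(); print(o["position"],o["force"],infix(o["position"])); plate()
E
```

```text
[0.51790228 0.11501066 0.09886593] [-0.05293564 -0.75650449 -0.68556577] [-0.09134965  0.0145029 ]
plate p 0.92 th 0.0516 xy [-0.0324  0.0141] [[0.2, 0.1], [-0.0, -0.1], [0.0, 0.0], [-0.2, -0.1]]
```

Request:
{"op": "jog_arm", "data": {
  "motion": [
    [[0.005,0,0.0005,0,0,0,-0.3],[0.01,0,0.0005,0,0,0,-0.3],[0.014,0,0.0005,0,0,0,-0.3],[0.018,0,0.0005,0,0,0,-0.3],[0.022,0,0.0005,0,0,0,-0.3],[0.026,0,0.0005,0,0,0,-0.3],[0.03,0,0.0005,0,0,0,-0.3],[0.033,0,0.0005,0,0,0,-0.3],[0.035,0,0.0005,0,0,0,-0.3],[0.035,0,0.0005,0,0,0,-0.3]]
  ]
}}

```text
clock: 9.4
position: [0.5123, 0.1495, 0.0987]
ee_rot: [-2.028, -2.399, -0.001]
force: [-0.2, -0.9, -1.0]
width: 0.65
gripper_force: 0.2
```

```bash
python3 - <<'E'
from h import *
o=observe(); print(o["position"],o["force"],infix(o["position"])); plate()
E
```

```text
[0.51227053 0.14947418 0.09867484] [-0.19083293 -0.93581623 -0.98512417] [-0.05642948  0.0143205 ]
plate p 0.91 th -0.0285 xy [-0.0077  0.0123] [[1.0, 1.0], [-5.2, 1.1], [3.4, -0.6], [0.8, -1.5]]
```

Request:
{"op": "jog_arm", "data": {
  "motion": [
    [[0.003,0,0,0,0,0,-0.3],[0.005,0,0,0,0,0,-0.3],[0.006,0,0,0,0,0,-0.3],[0.007,0,0,0,0,0,-0.3],[0.0075,0,0,0,0,0,-0.3],[0.0075,0,0,0,0,0,-0.3]]
  ]
}}

```text
clock: 10.0
position: [0.5113, 0.1553, 0.0986]
ee_rot: [2.029, 2.398, -0.001]
force: [0.6, -4.6, 1.7]
width: 0.649
gripper_force: 2.4
```

Request:
{"op": "jog_arm", "data": {
  "motion": [
    [[0.0008,0,0,0,0,0,-0.3],[0.0016,0,0,0,0,0,-0.3],[0.0016,0,0,0,0,0,-0.3]]
  ]
}}

```text
clock: 10.25
position: [0.5113, 0.1555, 0.0985]
ee_rot: [2.029, 2.396, -0.003]
force: [1.1, -9.3, 2.6]
width: 0.648
gripper_force: 4.4
```

```bash
python3 - <<'E'
from h import *
o=observe(); print(o["position"],o["force"],infix(o["position"])); save("wrist","w4")
E
```

```text
[0.51127391 0.15548475 0.09851913] [ 1.10208385 -9.34957161  2.6435555 ] [-0.05033688  0.01430291]
```

View pics/w4.png

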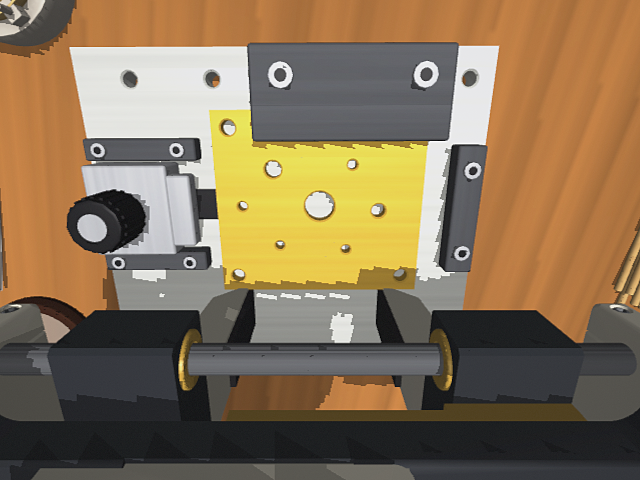

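The plate is fully under the lip and square to it: the lip edge is at row 140 and the plate's free edge at row 289. The push force is 9 N against the wall. Next is the knob, with its top at about (98,227).

Request:
{"op": "jog_arm", "data": {
  "motion": [
    [[-0.01,0,-0.002,0,0,0,-0.3],[-0.01,0,-0.03,0,0,0,-0.3],[-0.01,0,-0.06,0,0,0,-0.3],[0.02,-0.03,-0.064,0,0,0,-0.3],[0.045,-0.06,-0.064,0,0,0,-0.3],[0.05,-0.076,-0.064,0,0,0,-0.3],[0.05,-0.076,-0.05,0,0,0,-0.3],[0.05,-0.076,-0.035,0,0,0,-0.3],[0.05,-0.076,-0.025,0,0,0,-0.3],[0.05,-0.076,-0.022,0,0,0,-0.3]]
  ]
}}

```text
clock: 11.13
position: [0.4268, 0.1941, 0.1194]
ee_rot: [-2.027, -2.398, 0.002]
force: [-0.7, -0.3, -0.2]
width: 0.65
gripper_force: 0.0
```

```bash
python3 - <<'E'
from h import *
o=observe(); print(o["position"],o["force"],infix(o["position"])); save("wrist","w5")
print(proj("wrist",[[*world(0,.093),.17],[*world(0,.093),.15]]))
E
```

```text
[0.42679114 0.19406034 0.11935236] [-0.71125345 -0.31026078 -0.20865131] [0.00176084 0.09118752]
[[310.85600866 325.33521582]
 [311.32481167 304.34066431]]
```

View pics/w5.png

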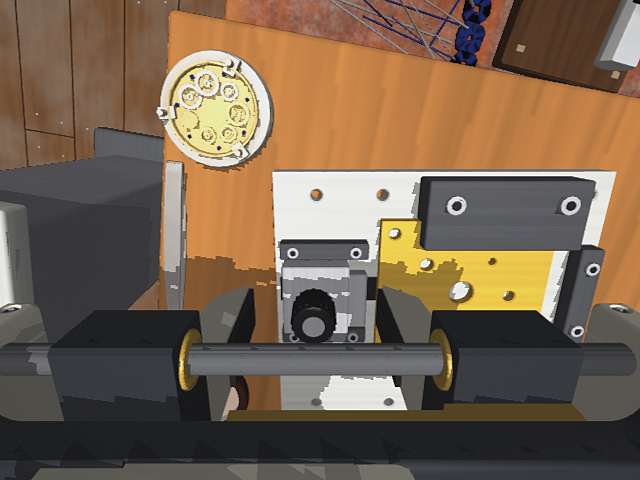

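The knob is between the fingers at (313,320), and the plate is still home. Closing the gripper on it.

Request:
{"op": "jog_arm", "data": {
  "motion": [
    [[0,0,0,0,0,0,1],[0,0,0,0,0,0,1],[0,0,0,0,0,0,1],[0,0,0,0,0,0,1],[0,0,0,0,0,0,1],[0,0,0,0,0,0,1]]
  ],
  "force": 20
}}

```text
clock: 11.68
position: [0.4278, 0.1944, 0.1208]
ee_rot: [2.029, 2.399, 0.0]
force: [-0.6, -0.4, 0.7]
width: 0.26
gripper_force: 0.0
```

Request:
{"op": "jog_arm", "data": {
  "motion": [
    [[0,0,0,0,0,0,1],[0,0,0,0,0,0,1],[0,0.003,0,0,0,0,1],[0,0.007,0,0,0,0,1],[0,0.011,0,0,0,0,1],[0,0.015,0,0,0,0,1],[0,0.018,0,0,0,0,1],[0,0.021,0,0,0,0,1],[0,0.023,0,0,0,0,1],[0,0.023,0,0,0,0,1]]
  ],
  "force": 20
}}

```text
clock: 12.52
position: [0.4492, 0.198, 0.1207]
ee_rot: [-2.027, -2.398, 0.004]
force: [-8.9, -3.1, 11.4]
width: 0.214
gripper_force: 20.0
```

```bash
python3 - <<'E'
from h import *
o=observe(); print(o["position"],o["force"],infix(o["position"]))
E
```

```text
[0.44915607 0.19800001 0.12067228] [-8.9494595  -3.05948154 11.41890893] [0.00192347 0.06847883]
```

Request:
{"op": "jog_arm", "data": {
  "motion": [
    [[0,0.0015,0,0,0,0,1],[0,0.003,0,0,0,0,1],[0,0.004,0,0,0,0,1],[0,0.005,0,0,0,0,1],[0,0.0055,0,0,0,0,1],[0,0.0055,0,0,0,0,1]]
  ]
}}

```text
clock: 13.02
position: [0.454, 0.1988, 0.1206]
ee_rot: [-2.027, -2.398, 0.005]
force: [-11.5, -2.2, 13.2]
width: 0.212
gripper_force: 20.0
```

```bash
python3 - <<'E'
from h import *
o=observe(); print(o["position"],o["force"],infix(o["position"]))
E
```

```text
[0.45395911 0.19877717 0.12062196] [-11.45660751  -2.2401726   13.19463344] [0.00189044 0.06361343]
```

Request:
{"op": "jog_arm", "data": {
  "motion": [
    [[0,0.001,0,0,0,0,1],[0,0.002,0,0,0,0,1],[0,0.002,0,0,0,0,1],[0,0.002,0,0,0,0,1]]
  ]
}}

```text
clock: 13.35
position: [0.4539, 0.1987, 0.1205]
ee_rot: [-2.025, -2.398, 0.01]
force: [-18.5, -4.4, 21.0]
width: 0.209
gripper_force: 20.0
```

```bash
python3 - <<'E'
from h import *
o=observe(); print(o["position"],o["force"],infix(o["position"])); save("wrist","w6")
E
```

```text
[0.4539485  0.1987293  0.12053136] [-18.45747585  -4.41240372  20.98534848] [0.001845   0.06363186]
```

View pics/w6.png

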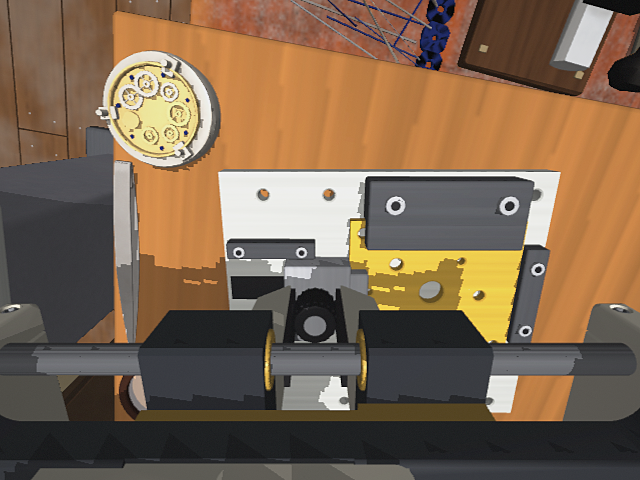

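The clamp is home: 18 N with no further motion, and the plate's edge is against the rail. I'll relax, release and lift.

Request:
{"op": "jog_arm", "data": {
  "motion": [
    [[0,-0.002,0,0,0,0,-0.3],[0,-0.002,0,0,0,0,-0.3],[0,-0.002,0,0,0,0,-0.3],[0,-0.002,0,0,0,0,-0.3],[0,-0.002,-0.03,0,0,0,-0.3],[0,-0.002,-0.06,0,0,0,-0.3],[-0.03,-0.002,-0.08,0,0,-0.1,-0.3],[-0.065,-0.002,-0.1,0,0,-0.2,-0.3],[-0.1,0.0,-0.11,0,0,-0.3,-0.3],[-0.13,0.0,-0.11,0,0,-0.4,-0.3]]
  ]
}}

```text
clock: 14.23
position: [0.4817, 0.0694, 0.2332]
ee_rot: [1.504, 2.753, 0.004]
force: [1.3, 0.2, -0.0]
width: 0.654
gripper_force: 0.0
```

```bash
python3 - <<'E'
from h import *
o=observe(); print(o["joints"]); go(.505,.005,.23,2.74)
get_image("top")
for s in silhouettes("square","top")[:3]: print(s["p"],s["pixel"],s["mask"].sum())
p=proj("top",[[.505,.005,.14]]);print(p)
E
```

```text
[ 0.36145807  0.2569149  -0.74751883  1.79673272  0.19165955  1.15664143
  0.12457069]
t 14.23 pos [0.4817 0.0694 0.2332] F [ 1.3  0.2 -0. ] w 0.654
shift [-0.0668 -0.0152  0.0033] rot [ 0.0033  0.0038 -0.5981]
[[378.48371409 240.58038768]]
```

Request:
{"op": "jog_arm", "data": {
  "motion": [
    [[-0.035,0,0,0,0,-0.12,-0.3],[-0.07,0,0,0,0,-0.24,-0.3],[-0.094,0.003,0,0,0,-0.36,-0.3],[-0.094,0.003,0,0,0,-0.48,-0.3],[-0.094,0.003,0,0,0,-0.6,-0.3],[-0.094,0.003,0,0,0,-0.6,-0.3],[-0.094,0.003,0,0,0,-0.6,-0.3]]
  ]
}}

```text
clock: 14.92
position: [0.5324, -0.006, 0.2303]
ee_rot: [-0.636, -3.076, -0.001]
force: [-0.1, -0.4, 0.5]
width: 0.649
gripper_force: 0.0
```

```bash
python3 - <<'E'
from h import *
go(.505,.005,.23,2.74)
save("wrist","w7"); 
for s in silhouettes("square","wrist")[:3]:
    m=s["mask"].astype(np.uint8);c=max(cv2.findContours(m,0,2)[0],key=cv2.contourArea);print(s["p"],s["pixel"],m.sum(),cv2.approxPolyDP(c,4,True)[:,0].tolist())
go(.505,.005,.23,2.74)
E
```

```text
t 14.92 pos [ 0.5324 -0.006   0.2303] F [-0.1 -0.4  0.5] w 0.649
shift [ 0.0295 -0.0008  0.0004] rot [ 0.0006 -0.0005 -0.0064]
0.63 [360.0, 174.8] 76993 [[160, 15], [321, 342], [379, 341], [375, 324], [355, 314], [349, 297], [365, 278], [389, 279], [397, 267], [412, 272], [411, 281], [399, 288], [418, 296], [430, 311], [487, 308], [492, 292], [509, 283], [526, 290], [540, 306], [559, 299], [561, 287], [553, 285], [565, 274], [639, 244], [639, 146], [496, 228], [484, 223], [391, 42], [442, 0], [391, 0], [366, 13], [350, 10], [338, 0], [302, 0], [260, 20], [249, 13], [259, 0], [207, 0], [255, 55], [260, 68], [195, 0]]
0.59 [319.3, 220.4] 3167 [[306, 154], [305, 240], [387, 239], [389, 218], [324, 215], [325, 155]]
t 15.02 pos [ 0.5323 -0.006   0.2306] F [ 0.  -0.1  0.2] w 0.653
shift [ 0.0294 -0.0008  0.0006] rot [ 0.0001  0.     -0.0058]
```

View pics/w7.png

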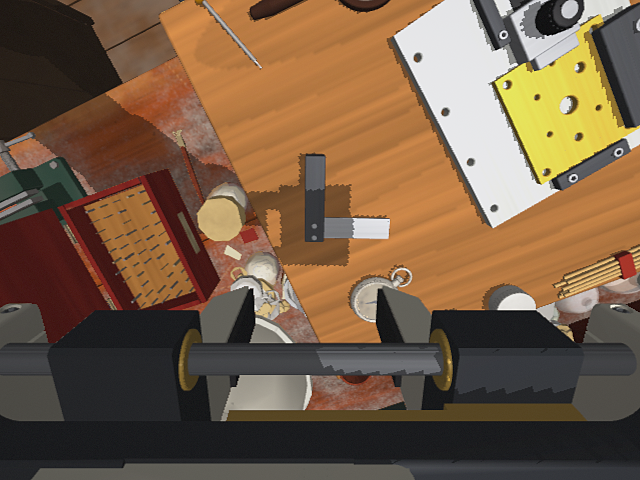

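The square is directly below the camera. The stock's top face runs from (306,154) to (324,240), and the blade goes right to (389,228). The plate and clamp still look home.

```bash
python3 - <<'E'
from h import *
k=[[306,154],[325,155],[323.5,240.5],[305,240.5]]
W=ray("wrist",k,.140); print(W.round(4))
M=np.array([[-8,35],[8,35],[8,-35],[-8,-35]])/1e3
r=fit(M,W[:,:2]); print(r[0],r[1],(r[2]*1e3).round(1).tolist())
th=r[0]; c=r[1]
bt=ray("wrist",[[389.5,218],[389.5,239]],.1275).mean(0); print("tip meas",bt, "pred",c+np.array([np.cos(th)*.064+np.sin(th)*.026,np.sin(th)*.064-np.cos(th)*.026]))
g=c+np.array([-np.sin(th),np.cos(th)])*.0
print("grasp",g); go(*g,.14,th+np.pi/2)
E
```

```text
[[ 0.4711  0.0122  0.14  ]
 [ 0.4776  0.0254  0.14  ]
 [ 0.5406 -0.0025  0.14  ]
 [ 0.5346 -0.0166  0.14  ]]
1.1489853372280572 [0.5059708  0.00461113] [[0.7, -0.1], [-0.7, -0.6], [-0.3, 0.4], [0.4, 0.2]]
tip meas [0.55690556 0.05218143 0.1275    ] pred [0.55589433 0.05235672]
grasp [0.5059708  0.00461113]
t 15.02 pos [ 0.5323 -0.006   0.2306] F [ 0.  -0.1  0.2] w 0.653
shift [ 0.0284 -0.0007  0.0906] rot [0.0001 0.     0.0144]
```

Request:
{"op": "jog_arm", "data": {
  "motion": [
    [[0.028,-0.001,0.03,0,0,0.014,-0.3],[0.028,-0.001,0.065,0,0,0.014,-0.3],[0.028,-0.001,0.1,0,0,0.014,-0.3],[0.028,-0.001,0.125,0,0,0.014,-0.3],[0.028,-0.001,0.135,0,0,0.014,-0.3],[0.028,-0.001,0.1375,0,0,0.014,-0.3],[0.028,-0.001,0.1375,0,0,0.014,1],[0.028,-0.001,0.1375,0,0,0.014,1],[0.028,-0.001,0.1375,0,0,0.014,1],[0.028,-0.001,0.1375,0,0,0.014,1]]
  ],
  "force": 25
}}

```text
clock: 15.85
position: [0.5072, 0.0037, 0.0944]
ee_rot: [0.652, 3.071, 0.001]
force: [-0.3, -1.1, 0.3]
width: 0.412
gripper_force: 0.0
```

Request:
{"op": "jog_arm", "data": {
  "motion": [
    [[0,0,0,0,0,0,1],[0,0,0,0,0,0,1],[0,0,0,0,0,0,1],[0,0,0,0,0,0,1],[0,0,0,0,0,0,1]]
  ],
  "force": 25
}}

```text
clock: 16.27
position: [0.5065, 0.0037, 0.0934]
ee_rot: [0.651, 3.073, 0.0]
force: [-0.6, 0.2, 4.1]
width: 0.171
gripper_force: 25.0
```

Request:
{"op": "jog_arm", "data": {
  "motion": [
    [[0,0,-0.02,0,0,0,1],[0,0,-0.05,0,0,0,1],[0,0,-0.07,0,0,-0.1,1],[0,0,-0.07,0,0,-0.2,1],[0,0,-0.07,0,0,-0.3,1],[0,0,-0.07,0,0,-0.4,1],[0,0,-0.07,0,0,-0.5,1],[0,0,-0.07,0,0,-0.58,1],[0,0,-0.07,0,0,-0.58,1]]
  ]
}}

```text
clock: 17.02
position: [0.5056, 0.0032, 0.1625]
ee_rot: [0.26, -3.129, -0.0]
force: [0.3, 0.4, -2.9]
width: 0.17
gripper_force: 25.0
```

```bash
python3 - <<'E'
from h import *
print(observe()["joints"].round(2),world(-.056,0)); go(*world(-.056,0),.14,TH+np.pi/2)
get_image("wrist")
for q in("square","clock_plate","fixture"):
  for s in silhouettes(q,"wrist")[:2]: 
    m=s["mask"].astype(np.uint8);c=max(cv2.findContours(m,0,2)[0],key=cv2.contourArea);print(q,s["p"],s["pixel"],m.sum(),cv2.approxPolyDP(c,4,True)[:8,0].tolist())
E
```

```text
[ 0.6   0.43 -0.95  1.84  0.4   1.07  1.24] [0.52631984 0.15228098]
t 17.02 pos [0.5056 0.0032 0.1625] F [ 0.3  0.4 -2.9] w 0.17
shift [-0.0451  0.1436  0.0225] rot [ 0.0002 -0.0014 -0.0016]
square 0.58 [312.5, 288.4] 4158 [[301, 232], [299, 341], [332, 342], [332, 236]]
clock_plate 0.77 [572.3, 296.0] 5229 [[537, 341], [582, 342], [595, 303], [623, 302], [639, 311], [639, 279], [607, 279], [599, 274]]
fixture 0.57 [540.4, 233.3] 24370 [[639, 152], [492, 156], [468, 321], [481, 342], [536, 341], [557, 257], [589, 257], [607, 278]]
```

Request:
{"op": "jog_arm", "data": {
  "motion": [
    [[-0.012,0.035,0,0,0,-0.002,1],[-0.024,0.07,0,0,0,-0.002,1],[-0.036,0.11,0,0,0,-0.002,1],[-0.045,0.135,0.01,0,0,-0.002,1],[-0.045,0.1435,0.02,0,0,-0.002,1],[-0.045,0.1435,0.0225,0,0,-0.002,1],[-0.045,0.1435,0.0225,0,0,-0.002,1],[-0.045,0.1435,0.0225,0,0,-0.002,1]]
  ]
}}

```text
clock: 17.88
position: [0.5274, 0.1512, 0.1405]
ee_rot: [0.255, -3.131, 0.002]
force: [-0.6, -1.1, -2.7]
width: 0.172
gripper_force: 25.0
```

```bash
python3 - <<'E'
from h import *
go(*world(-.054,0),.107,TH+np.pi/2)
get_image("wrist")
for q in("square","clock_plate","fixture"):
  for s in silhouettes(q,"wrist")[:2]: 
    m=s["mask"].astype(np.uint8);c=max(cv2.findContours(m,0,2)[0],key=cv2.contourArea);a=cv2.approxPolyDP(c,3,True)[:,0];print(q,s["p"],m.sum(),a[:14].tolist())
P=[[-.04,.045],[-.04,0],[-.04,-.045],[.04,.045]]
print("pred plate corners",proj("wrist",[[*world(*p),.136] for p in P]).round(1).tolist())
E
```

```text
t 17.88 pos [0.5274 0.1512 0.1405] F [-0.6 -1.1 -2.7] w 0.172
shift [0.0009 0.0032 0.0335] rot [-0.0011 -0.0007 -0.0048]
square 0.98 4122 [[304, 231], [299, 235], [297, 248], [299, 341], [331, 343], [334, 243], [329, 232]]
clock_plate 0.58 11883 [[490, 196], [461, 195], [453, 200], [448, 216], [396, 217], [391, 211], [392, 201], [384, 195], [348, 195], [344, 286], [368, 296], [377, 308], [457, 309], [469, 211]]
clock_plate 0.22 3892 [[302, 233], [298, 247], [300, 341], [329, 341], [333, 244], [328, 233]]
fixture 0.65 51944 [[550, 64], [260, 66], [269, 292], [297, 285], [296, 246], [302, 231], [333, 234], [334, 285], [342, 285], [347, 194], [383, 194], [392, 201], [396, 216], [448, 215]]
pred plate corners [[346.5, 197.2], [344.8, 272.2], [343.3, 337.9], [490.6, 196.7]]
```

Request:
{"op": "jog_arm", "data": {
  "motion": [
    [[0.001,0.003,0.012,0,0,-0.004,1],[0.001,0.003,0.022,0,0,-0.004,1],[0.001,0.003,0.028,0,0,-0.004,1],[0.001,0.003,0.031,0,0,-0.004,1],[0.001,0.003,0.033,0,0,-0.004,1],[0.001,0.003,0.0345,0,0,-0.004,1],[0.001,0.003,0.0345,0,0,-0.004,1]]
  ]
}}

```text
clock: 18.67
position: [0.5259, 0.1553, 0.1059]
ee_rot: [0.264, -3.13, -0.0]
force: [-0.2, -0.7, -2.5]
width: 0.173
gripper_force: 25.0
```

```bash
python3 - <<'E'
from h import *
print(infix(observe()["position"]));go(*world(-.048,0),.1054,TH+np.pi/2)
E
```

```text
[-0.05291164 -0.0001278 ]
t 18.67 pos [0.5259 0.1553 0.1059] F [-0.2 -0.7 -2.5] w 0.173
shift [0.0001 0.0049 0.0005] rot [ 0.     -0.0002  0.001 ]
```

Still carrying the square's weight with no contact. I'll go down a little, then slide toward the plate.

Request:
{"op": "jog_arm", "data": {
  "motion": [
    [[0,0,0.0007,0,0,0,1],[0,0.0015,0.0007,0,0,0,1],[0,0.003,0.0007,0,0,0,1],[0,0.004,0.0007,0,0,0,1],[0,0.005,0.0007,0,0,0,1],[0,0.005,0.0007,0,0,0,1]]
  ]
}}

```text
clock: 19.17
position: [0.5252, 0.1603, 0.1056]
ee_rot: [-0.264, 3.13, -0.0]
force: [-0.3, 0.1, -2.9]
width: 0.173
gripper_force: 25.0
```

```bash
python3 - <<'E'
from h import *
print(infix(observe()["position"]));go(*world(-.048,0),.1054,TH+np.pi/2)
E
```

```text
[-0.04785487 -0.0001923 ]
t 19.17 pos [0.5252 0.1603 0.1056] F [-0.3  0.1 -2.9] w 0.173
shift [ 0.0002 -0.0001  0.0002] rot [-0.0002  0.0002  0.0011]
```

Request:
{"op": "jog_arm", "data": {
  "motion": [
    [[0,0,0.0006,0,0,0,1],[0,0.0005,0.0006,0,0,0,1],[0,0.001,0.0006,0,0,0,1],[0,0.0015,0.0006,0,0,0,1],[0,0.0015,0.0006,0,0,0,1]]
  ]
}}

```text
clock: 19.58
position: [0.5251, 0.1604, 0.1054]
ee_rot: [-0.262, 3.13, -0.004]
force: [-2.2, -5.9, 7.1]
width: 0.173
gripper_force: 25.0
```

Request:
{"op": "jog_arm", "data": {
  "motion": [
    [[0,0,0,0,0,0,0.3],[0,0,0,0,0,0,0.3],[0,0,0,0,0,0,0.3],[0,0,0,0,0,0,0.3],[0,0,-0.01,0,0,0,0.3],[0,0,-0.03,0,0,0,0.3],[0,0,-0.06,0,0,0,0.3],[0,-0.03,-0.09,0,0,0,0.3],[-0.03,-0.06,-0.11,0,0,0,0.3],[-0.06,-0.06,-0.11,0,0,0,0.3]]
  ]
}}

```text
clock: 20.42
position: [0.5965, 0.1078, 0.22]
ee_rot: [-0.256, 3.126, -0.005]
force: [2.2, 0.2, 0.4]
width: 0.349
gripper_force: 0.0
```

```bash
cat > chk.py <<'E'
from h import *
get_image("wrist"); print(observe()["position"].round(4),observe()["joints"].round(2))
for q in("square","clock_plate"):
  for s in silhouettes(q,"wrist")[:2]:
    m=s["mask"].astype(np.uint8);c=max(cv2.findContours(m,0,2)[0],key=cv2.contourArea);a=cv2.approxPolyDP(c,3,True)[:,0];print(q,round(s["p"],2),m.sum(),a.tolist()[:16])
W=lambda x,y,z:proj("wrist",[[*world(x,y),z]]).round(1).tolist()[0]
print("pred stock top",[W(-.048+a,b,.152) for a,b in((-.008,.035),(.008,.035),(.008,-.035),(-.008,-.035))],"blade",[W(-.048+.064,b,.1395) for b in(-.017,-.035)])
print("pred plate",[W(a,b,.136) for a,b in((-.04,.045),(.04,.045),(.04,-.045),(-.04,-.045))])
E
python3 chk.py
```

```text
[0.6024 0.1087 0.2177] [ 0.32  0.54 -0.9   1.52  0.44  1.28  1.09]
clock_plate 0.6 8795 [[416, 92], [414, 101], [421, 107], [414, 178], [482, 179], [485, 184], [479, 203], [421, 204], [415, 209], [407, 208], [406, 212], [507, 213], [507, 209], [497, 206], [510, 111], [513, 100]]
pred stock top [[392.6, 105.6], [416.6, 105.6], [408.3, 208.5], [386.3, 208.5]] blade [[481.2, 181.0], [477.9, 204.8]]
pred plate [[411.7, 91.5], [525.9, 91.4], [505.0, 216.5], [402.2, 216.6]]
```

```bash
cat >> chk.py <<'E'
im=get_image("wrist"); g=cv2.cvtColor(im,cv2.COLOR_RGB2LAB)
cv2.imwrite("pics/chk.png",im[:,:,::-1])
# dark stock vs bright surroundings: edges per row around predicted columns
gr=cv2.cvtColor(im,cv2.COLOR_RGB2GRAY).astype(int); hsv=cv2.cvtColor(im,cv2.COLOR_RGB2HSV)
yel=(hsv[...,1]>130)&(hsv[...,0]>20)&(hsv[...,0]<35)
for r in range(88,220,8):
    row=gr[r,375:440]; y=np.where(yel[r,375:560])[0]+375; d=np.where(row<95)[0]+375
    print(r,"dark",(d.min(),d.max(),len(d)) if len(d) else None,"yel",(y.min(),y.max()) if len(y) else None)
E
python3 chk.py
```

```text
[0.5943 0.113  0.2151] [ 0.31  0.54 -0.91  1.54  0.44  1.28  1.08]
square 0.64 4543 [[387, 108], [383, 205], [477, 204], [480, 181], [409, 179], [415, 107]]
clock_plate 0.68 9005 [[524, 91], [497, 91], [491, 104], [450, 104], [446, 91], [410, 93], [409, 103], [416, 108], [410, 179], [479, 180], [481, 185], [474, 205], [402, 207], [402, 215], [505, 214], [493, 205]]
pred stock top [[390.2, 110.5], [414.2, 110.6], [405.7, 212.9], [383.7, 212.8]] blade [[478.7, 185.7], [475.3, 209.4]]
pred plate [[409.5, 96.4], [523.4, 96.8], [502.4, 221.1], [399.8, 220.7]]
88 dark (np.int64(438), np.int64(439), 2) yel None
96 dark None yel (np.int64(410), np.int64(521))
104 dark (np.int64(407), np.int64(421), 3) yel (np.int64(408), np.int64(521))
112 dark (np.int64(385), np.int64(411), 25) yel (np.int64(413), np.int64(504))
120 dark (np.int64(384), np.int64(411), 8) yel (np.int64(413), np.int64(503))
128 dark (np.int64(384), np.int64(410), 7) yel (np.int64(412), np.int64(502))
136 dark (np.int64(383), np.int64(438), 10) yel (np.int64(411), np.int64(501))
144 dark (np.int64(383), np.int64(409), 7) yel (np.int64(411), np.int64(500))
152 dark (np.int64(382), np.int64(408), 8) yel (np.int64(410), np.int64(498))
160 dark (np.int64(382), np.int64(408), 9) yel (np.int64(410), np.int64(498))
168 dark (np.int64(381), np.int64(407), 8) yel (np.int64(409), np.int64(496))
176 dark (np.int64(381), np.int64(431), 10) yel (np.int64(408), np.int64(495))
184 dark (np.int64(380), np.int64(386), 7) yel (np.int64(407), np.int64(494))
192 dark (np.int64(380), np.int64(405), 10) yel (np.int64(478), np.int64(492))
200 dark (np.int64(380), np.int64(405), 7) yel (np.int64(477), np.int64(490))
208 dark (np.int64(382), np.int64(404), 6) yel (np.int64(476), np.int64(484))
216 dark (np.int64(398), np.int64(399), 2) yel (np.int64(399), np.int64(501))
```

```bash
python3 - <<'E'
from h import *
go(*world(-.08,0),.16,TH)
E
```

```text
t 20.77 pos [0.5929 0.1134 0.2149] F [-0.3 -0.7 -0.4] w 0.35
shift [0.0591 0.0256 0.0549] rot [-5.0000e-04 -6.0000e-04  1.5734e+00]
```

Request:
{"op": "jog_arm", "data": {
  "motion": [
    [[0.02,0.0,0,0,0,0.12,0],[0.04,0.01,0,0,0,0.24,0],[0.059,0.0255,0,0,0,0.36,0],[0.059,0.0255,0,0,0,0.48,0],[0.059,0.0255,0,0,0,0.6,0],[0.059,0.0255,0,0,0,0.72,0],[0.059,0.0255,0,0,0,0.84,0],[0.059,0.0255,0,0,0,0.96,0],[0.059,0.0255,0,0,0,1.08,0],[0.059,0.0255,0,0,0,1.2,0]]
  ]
}}

```text
clock: 21.6
position: [0.5305, 0.1283, 0.215]
ee_rot: [1.556, 2.729, -0.001]
force: [0.9, -0.9, -0.1]
width: 0.499
gripper_force: 0.0
```

```bash
python3 - <<'E'
from h import *
go(*world(-.08,0),.16,TH)
E
```

```text
t 21.6 pos [0.5305 0.1283 0.215 ] F [ 0.9 -0.9 -0.1] w 0.499
shift [ 0.0004 -0.      0.055 ] rot [-3.000e-04  3.000e-04  3.672e-01]
```

Request:
{"op": "jog_arm", "data": {
  "motion": [
    [[0,0,0,0,0,0.12,0],[0,0,0,0,0,0.24,0],[0,0,0.01,0,0,0.36,0],[0,0,0.025,0,0,0.367,0],[0,0,0.03,0,0,0.367,0],[0,0,0.03,0,0,0.367,0]]
  ]
}}

```text
clock: 22.1
position: [0.53, 0.1278, 0.1837]
ee_rot: [-2.019, -2.405, 0.004]
force: [-0.2, 0.3, 0.0]
width: 0.501
gripper_force: 0.0
```

```bash
python3 - <<'E'
from h import *
go(*world(-.078,0),.102,TH)
im=get_image("wrist")
for s in silhouettes("square","wrist")[:2]:
    m=s["mask"].astype(np.uint8);c=max(cv2.findContours(m,0,2)[0],key=cv2.contourArea);print(round(s["p"],2),m.sum(),cv2.approxPolyDP(c,2,True)[:,0].tolist())
W=lambda x,y,z:proj("wrist",[[*world(x,y),z]]).round(1).tolist()[0]
print("pred stock top",[W(-.048+a,b,.152) for a,b in((.008,.035),(.008,-.035),(-.008,-.035),(-.008,.035))],"blade",[W(-.048+.064,b,.1395) for b in(-.017,-.035)])
go(*world(-.078,0),.102,TH)
E
```

```text
t 22.1 pos [0.53   0.1278 0.1837] F [-0.2  0.3  0. ] w 0.501
shift [0.0028 0.0007 0.0817] rot [-0.0026  0.0005  0.0069]
0.6 5591 [[372, 106], [345, 107], [343, 193], [266, 193], [262, 198], [264, 221], [369, 221]]
pred stock top [[259.2, 196.7], [369.4, 197.4], [368.1, 221.8], [260.2, 221.1]] blade [[342.3, 104.1], [371.3, 104.3]]
t 22.2 pos [0.5313 0.1281 0.1852] F [ 0.   0.2 -0.8] w 0.5
shift [ 0.0026 -0.0008  0.0832] rot [-0.0002 -0.0001  0.0064]
```

Request:
{"op": "jog_arm", "data": {
  "motion": [
    [[0.001,-0.001,0.03,0,0,0.006,0],[0.002,-0.001,0.06,0,0,0.006,0],[0.002,-0.001,0.075,0,0,0.006,0],[0.002,-0.001,0.081,0,0,0.006,0],[0.002,-0.001,0.083,0,0,0.006,0],[0.006,-0.001,0.083,0,0,0.006,0],[0.009,-0.001,0.083,0,0,0.006,0],[0.011,-0.001,0.083,0,0,0.006,0],[0.013,-0.001,0.083,0,0,0.006,0],[0.013,-0.001,0.083,0,0,0.006,0]]
  ]
}}

```text
clock: 23.03
position: [0.5287, 0.1414, 0.1026]
ee_rot: [2.028, 2.398, 0.002]
force: [0.3, 0.6, -0.3]
width: 0.499
gripper_force: 0.0
```

Request:
{"op": "jog_arm", "data": {
  "motion": [
    [[0.001,0,0,0,0,0,0],[0.0018,0,0,0,0,0,0],[0.0025,0,0,0,0,0,0],[0.0025,0,0,0,0,0,0]]
  ]
}}

```text
clock: 23.37
position: [0.5284, 0.1417, 0.102]
ee_rot: [2.03, 2.396, -0.002]
force: [-0.0, -5.3, 4.6]
width: 0.5
gripper_force: 2.5
```

```bash
python3 - <<'E'
from h import *
print(infix(observe()["position"]));go(*world(-.065,0),.102,TH)
E
```

```text
[-0.06675723 -0.00025593]
t 23.37 pos [0.5284 0.1417 0.102 ] F [-0.  -5.3  4.6] w 0.5
shift [ 0.0018 -0.0003  0.    ] rot [ 0.0001  0.0016 -0.0022]
```

Request:
{"op": "jog_arm", "data": {
  "motion": [
    [[0.0007,0,0,0,0,0,0],[0.0014,0,0,0,0,0,0],[0.002,0,0,0,0,0,0],[0.002,0,0,0,0,0,0]]
  ]
}}

```text
clock: 23.7
position: [0.5283, 0.1418, 0.1021]
ee_rot: [2.03, 2.394, -0.004]
force: [1.2, -10.4, 7.4]
width: 0.5
gripper_force: 5.3
```

```bash
python3 - <<'E'
from h import *
print(infix(observe()["position"]),observe()["force"])
E
```

```text
[-0.06670556 -0.00022045] [  1.15636591 -10.38171799   7.4143476 ]
```

Firm stop: flush, with no further travel. I'll back away, rise, and take one last check.

Request:
{"op": "jog_arm", "data": {
  "motion": [
    [[-0.004,0,0,0,0,0,0],[-0.012,0,0,0,0,0,0],[-0.02,0,-0.01,0,0,0,0],[-0.022,0,-0.04,0,0,0,0],[-0.022,0,-0.08,0,0,0,0],[-0.022,0,-0.115,0,0,0,0],[-0.022,0,-0.13,0,0,0,0],[-0.022,0,-0.13,0,0,0,0],[-0.022,0,-0.13,0,0,0,0],[-0.022,0,-0.13,0,0,0,0]]
  ]
}}

```text
clock: 24.53
position: [0.5308, 0.1227, 0.2312]
ee_rot: [-2.03, -2.397, 0.002]
force: [-0.2, -0.2, -1.2]
width: 0.502
gripper_force: 0.0
```

```bash
python3 - <<'E'
from h import *
im=get_image("wrist"); cv2.imwrite("pics/fin.png",im[:,:,::-1]); print(observe()["position"],observe()["force"])
W=lambda x,y,z:proj("wrist",[[*world(x,y),z]]).round(1).tolist()[0]
print("pred stock top",[W(-.048+a,b,.152) for a,b in((.008,.035),(.008,-.035),(-.008,-.035),(-.008,.035))],"blade",[W(-.048+.064,b,.1395) for b in(-.017,-.035)])
print("pred plate",[W(a,b,.136) for a,b in((.04,.045),(-.04,.045),(.028,-.045),(-.04,-.045))], "knob y63",W(0,.063,.17))
for q in("square","clock_plate","clamp_knob"):
  for s in silhouettes(q,"wrist")[:2]:
    m=s["mask"].astype(np.uint8);c=max(cv2.findContours(m,0,2)[0],key=cv2.contourArea);print(q,round(s["p"],2),m.sum(),cv2.approxPolyDP(c,2,True)[:,0].tolist()[:16])
E
```

```text
[0.53054859 0.12263407 0.23069639] [-0.10832396 -0.13331882  0.26581821]
pred stock top [[269.7, 178.7], [362.9, 178.7], [362.0, 199.7], [270.5, 199.8]] blade [[339.3, 99.8], [363.8, 99.8]]
pred plate [[254.2, 64.6], [259.5, 175.9], [377.4, 82.5], [372.9, 175.8]] knob y63 [222.2, 122.3]
square 0.87 3853 [[362, 102], [340, 102], [338, 175], [274, 177], [271, 180], [272, 198], [348, 200], [361, 197]]
clock_plate 0.79 8387 [[254, 68], [255, 98], [267, 103], [268, 119], [274, 122], [268, 129], [269, 144], [259, 146], [261, 176], [336, 175], [337, 107], [341, 100], [361, 100], [364, 103], [362, 161], [367, 168]]
clamp_knob 0.73 3077 [[207, 97], [212, 149], [256, 149], [260, 144], [268, 142], [265, 102], [256, 102], [252, 96]]
```

The plate, clamp toe and square all sit within about 2 px of their predicted home positions, so I'm handing in.

```bash
python3 -c "
from cell import *
print(sign_off())"
```

```text
the job is handed in; nothing more can be done
None
```

The job is handed in, with no verdict returned: by the last wrist-camera check and the push forces felt, the plate is home under the lip, the clamp holds it to the rail, and the square's stock is flush mid-edge with its blade over the plate.

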